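# Mesh the churn's agitator with its drive and hold it home

## Task

Lift the agitator by its black grip out of the wooden stand, turn it until the splines of its stem match the plus-shaped socket of the drive hub in the churn's pan, and slide it down until its flange lies flush on the hub. A spring in the socket pushes it back up, so keep pressing it down and finish while you are still holding it fully home, as if for a colleague who locks it from below. Leave the other goods on the counter where they are.

Things in the scene. Friction and masses are not known exactly. Their poses are not given: they have to be found in the camera images.
- agitator: Loose, 0.15 to 0.31 kg. Origin on its axis at the underside of its steel flange (42 mm wide, 6 mm thick), z up. Above the flange a column 18 mm thick, crossed by a steel arm along x (124 mm long, 10 mm wide, z 18 to 26 mm) with an orange paddle hanging at either end (x +-43 to +-63, z -28 to +20 mm). At the start it stands upright in the stand, flange on the stand's top.
- agitator_grip (a point): Middle of the agitator's black grip bar on top, 65 mm above the flange's underside; axes as the agitator's. The bar measures 44 mm along x, 16 mm along y and 34 mm in height, with an orange mark on top; pinch it from above across its 16 mm.
- stem_tip (a point): Lower end of the agitator's stem, 26 mm under the flange's underside; axes as the agitator's. The stem has a plus-shaped section: four splines along x and y, 26 mm from end to end, 6 mm thick, the last 3 mm tapered.
- stand: Fixed wooden parking stand, 60 mm wide (foot 76 mm), 50 mm high, with a round bore 34 mm wide and 42 mm deep from above in which the stem stands loosely. Origin at the centre of its underside on the counter, z up.
- churn: Fixed countertop churn: round white motor base 164 mm wide with a grey control panel on its -x side, and on it a shallow open steel pan 160 mm wide, rim 72 mm and floor 37 mm above the counter. Origin at the centre of its underside on the counter, z up. The drive hub stands on its axis.
- hub_rim (a point): Centre of the top face of the drive hub, an aluminium cylinder 52 mm wide, 74 mm above the counter; turns with it. Its plus-shaped socket has slots along this point's x and y, 29 mm from end to end, 9 mm wide, with 2 mm chamfers. The agitator is home when its flange lies on this face, its body origin at this point; any of the four quarter turns fits.
- drive (a joint): Turn of the drive hub about the vertical (rad, positive anticlockwise from above; 0: slots along the churn's x and y). It is held by the motor's gears: turns only above about 0.4 N m.
- seat (a joint): How far the black spring seat, 19 mm down in the hub's socket, is pressed down (m): 0 when free, 0.007 when the agitator's flange lies on the hub. It pushes up with 6 N when free and 13 N at 0.007, so the agitator's weight does not press it down: let go, the flange stands 7 mm above the hub.
- orange_can: Bystander, orange canister with lid, 83 mm wide, 98 mm high; origin at the centre of its underside. To be left alone.
- round_box: Bystander, cream round paper box, 73 mm wide, 44 mm high; origin at the centre of its underside. To be left alone.
- spread_jar: Bystander, glass jar of spread with black lid, 62 mm wide, 78 mm high; origin at the centre of its underside. To be left alone.
- bell: Bystander, counter bell with steel dome, 72 mm wide, 52 mm high; origin at the centre of its underside. To be left alone.
- dish: Bystander, small white dish of chocolate squares, 67 mm wide, 15 mm high; origin at the centre of its underside. To be left alone.
- ribbon_reel: Bystander, reel of gold ribbon lying flat, 64 mm wide, 20 mm high; origin at the centre of its underside. To be left alone.
- choc_bar: Bystander, wrapped dark red chocolate bar lying flat, 150 x 69 x 12 mm; origin at the centre of its underside. To be left alone.

How it is judged:
By the outcome, as a careful person would: the job done as asked, in the order asked, and still so for the second after the job is handed in, while the arm keeps its last pose, push and grip.
It also fails if it takes over 48 s, if anything falls off the work surface, if the arm or the gripper's body presses on something with over 40 N, if the wrist force passes 120 N, or if a joint passes its speed limit or range.

## Robot

A 6-joint arm with a two-finger parallel gripper is mounted at the origin on a cart in front of the work surface, level with it; the furniture and walls round the work are solid. World frame = base frame: x ahead of the robot, y to its left, z up, the work surface at z = 0. Lengths are in m, angles in rad, forces in N, time in s.
With the tool pointing down it reaches from about 0.4 to 0.825 m from the base axis. Payload 7 kg.
Tool frame: the origin (TCP) lies on the centre line of the jaws, within the pads' length; the fingertips stand 25 mm ahead of it and the grasp point (between the pads) lies 6 mm ahead of it; z points along the fingers, y is the direction in which the jaws open and shut (so a half turn about z gives the same grasp; the last joint's range is limited). The gripper opens to 88 mm and grips with 3 to 60 N. Pads are 19 mm wide; open, the fingers measure 130 mm over their backs; the gripper's body (78 mm by 193 mm) begins 47 mm behind the grasp point.
Start: joints at [-0.9, 0.359, 0.012, 0, -1.224, -0.288], TCP at [0.252, -0.626, 0.252] pointing down, gripper open.
Joint ranges: [-3.07, 3.07], [-1.43, 2.12], [-1.02, 1.25], [-3.03, 1.67], [-3.05, -0], [-3.03, 3.03]. Speed limits (rad/s): [2.39, 2.39, 3.01, 3.14, 3.14, 3.14].

## Interface

Orientations are given as [roll, pitch, yaw] about the fixed x, y, z axes, in that order (R = Rz(yaw) Ry(pitch) Rx(roll)).
In Python, from station import * gives the robot as it stands. The module is installed in compiled form; this text tells all that it offers.
- The arm moves only by the tool step_arm, never from a script. Its argument "commands" is text: rows parted by semicolons, each of 6 numbers parted by spaces: the shift along the tool's x, y, z in mm, then the turn, a rotation vector about the tool's x, y, z in rad. A call has 1 to 8 rows; each row shifts and turns the commanded pose from where the row before left it, along the tool's axes as they then stand; what a row does not reach is not made up. A row lasts 1/8 s, in which the tool goes at most 62.5 mm and 10.7 degrees, less where a joint would pass 70% of its speed; a pose out of reach is approached as far as the arm can. A call is refused whole if a number of a shift passes 62.5 or a number of a turn 0.188, either way. A call with a gripper value outside its range is refused whole. "jaw" is the finger opening in mm, from 0 to 87.6, set as the call begins (left out, the last holds). The fingers move at their own pace and stop on an object; "grip_force" is the grip in N (left out, the last holds). Time passes only in rows, so rows that do not move let the fingers close. It gives the time, the measured TCP pose, the force and the opening at its end, in the units of the state.
- get_state(): the state, without advancing time (a new reading comes with each control period).
- grab_frame(name): name is "scene" or "top" or "wrist"; returns a dict with "frame" (420x560x3 uint8, red, green, blue), "fovy" (degrees; the focal length in pixels is half the picture's height over the tangent of half this angle, whatever the lens; pixels are square), "cx", "cy" (the principal point, pixels), "k1" (the pictures are not rectified: a ray, as slopes to the right and down, at radius r is drawn at 1 + k1 r^2 times it, then the intrinsics apply), "rvec" (rotation vector, rad) and "tvec" (3), from world to camera coordinates, as OpenCV has them; the wrist camera has in their place "tool_from_camera" (4x4, takes a point from camera to tool coordinates, whose origin is the TCP and whose axes are the flange's). Camera axes: x right, y down, z forward; pixel columns grow to the right and rows downward; lengths in m; the calibration is good to about 2 mm. A picture is of the moment at which its call begins: read the wrist's pose just before it. There is no depth.
- job_done(): hands the job in, once; it reports no verdict.
Trained networks look in a picture, given as the dict that the camera call returned (one of the last four; its "shot" number tells which), for a name from the list of things; names that differ only in an ending like _2 or _b are one class to them, and where a whole thing is asked for, a point or a joint stands for the part that bears it (a point fixed in the world has none). Each returns a list of dicts, best first, with "conf" (0 to 1); they miss things now and then, are a little off and sometimes report something else, mostly with a low value. They report only what shows in the picture. A call takes as long as a camera call.
- recognise(picture, name): "pixel" ([column, row] in pixels, amid what is visible of it).
The state is a dict: "t": time; "q": joint angles; "qd": joint speeds; "joint_efforts": joint torques, N m; "eef_pos": TCP position; "ee_rot": TCP orientation; "force": force on the tool from outside, world axes, zero at the start; "moment": the same for the moment, N m; "width": finger opening in m.
Only numpy, scipy, OpenCV 4.12 (cv2) and the standard library are available. Lean on these libraries where they do the work, as an engineer would, in place of code of your own. Each camera call takes 0.05 s, during which the arm holds its last target.

## Working session

There is one attempt and no reset: what is moved stays moved. The work goes in short steps, Python scripts to look and compute and a tool call to move; the robot and the scene stay as the last step left them, time stands still between calls to the robot, and variables do not carry over. Pictures are saved under pics/ and viewed, and the job is handed in when it is done.

Besides the shell and the picture viewer there is one more tool, called after ">>>" as a command line: name --argument value ..., lists and objects as JSON in quotes. step_arm: Moves the arm, as the interface text tells. Its arguments: {"type":"object","properties":{"commands":{"type":"string"},"jaw":{"type":"number"},"grip_force":{"type":"number"}},"required":["commands"]}

```bash
mkdir -p pics; cat > h.py <<'E'
from station import *
import numpy as np, cv2
from scipy.spatial.transform import Rotation as R
def K(f):
    h=f["frame"].shape[0]; fl=h/2/np.tan(np.radians(f["fovy"])/2); return fl
def und(f,px):
    fl=K(f); p=(np.array(px,float)-[f["cx"],f["cy"]])/fl
    q=p.copy()
    for _ in range(30): q=p/(1+f["k1"]*(q@q))
    return q
def cam(f,st=None):
    if "rvec" in f:
        Rc=R.from_rotvec(np.ravel(f["rvec"])).as_matrix(); t=np.ravel(f["tvec"]); return Rc.T,-Rc.T@t
    T=np.array(f["tool_from_camera"]); Rt=R.from_euler('xyz',st["ee_rot"]).as_matrix()
    return Rt@T[:3,:3], Rt@T[:3,3]+np.array(st["eef_pos"])
def onz(f,px,z,st=None):
    Rw,o=cam(f,st); d=Rw@np.append(und(f,px),1); return o+d*(z-o[2])/d[2]
def proj(f,P,st=None):
    Rw,o=cam(f,st); c=Rw.T@(np.array(P,float)-o); q=c[:2]/c[2]; q=q*(1+f["k1"]*(q@q)); return q*K(f)+[f["cx"],f["cy"]]
def save(f,n): cv2.imwrite("pics/"+n+".png",cv2.cvtColor(f["frame"],cv2.COLOR_RGB2BGR))
E
python3 - <<'E'
from h import *
print(get_state())
for n in ["scene","top","wrist"]:
    st=get_state(); f=grab_frame(n); save(f,n+"0")
    print(n,f["fovy"],f["cx"],f["cy"],f["k1"],cam(f,st)[1])
    for name in ["agitator","agitator_grip","stand","churn","hub_rim","orange_can","round_box","spread_jar","bell"]:
        r=recognise(f,name)
        print(name,[(np.round(x["pixel"]),round(x["conf"],2), np.round(onz(f,x["pixel"],{"agitator_grip":.132,"hub_rim":.074}.get(name,.05),st),3)) for x in r[:2]])
E
```

```text
{'t': 0.0, 'q': array([-8.99909609e-01,  3.59356319e-01,  1.10642742e-02, -3.61568758e-04,
       -1.22409478e+00, -2.88075853e-01]), 'qd': array([-7.80244697e-04, -7.17536541e-05, -3.92848969e-04,  4.13676126e-04,
        1.07603207e-03, -2.29691965e-03]), 'joint_efforts': array([-4.03969289e-04, -5.82724893e+01,  2.93044960e+01,  6.99740231e+00,
        6.80366720e-03, -1.69117775e-04]), 'eef_pos': array([ 0.25193141, -0.62573985,  0.25064272]), 'ee_rot': array([ 3.13997112e+00, -1.26025448e-04, -2.75890482e+00]), 'force': array([-0.93417888,  0.14528982,  0.33862626]), 'moment': array([ 0.00741974, -0.0160181 ,  0.00651398]), 'width': 0.08750911167406958}
scene 45.768251498533694 285.590197848572 212.3910342732857 -0.026166168389779157 [-0.08574934 -1.04616883  1.19207898]
agitator [(array([265., 250.]), 0.85, array([ 0.464, -0.147,  0.05 ]))]
agitator_grip [(array([341., 294.]), 0.29, array([ 0.5  , -0.461,  0.132]))]
stand [(array([272., 266.]), 0.75, array([ 0.443, -0.214,  0.05 ])), (array([266., 253.]), 0.62, array([ 0.458, -0.159,  0.05 ]))]
churn [(array([229., 209.]), 0.66
[... 834 characters left out ...]
05 ]))]
hub_rim [(array([230., 231.]), 0.77, array([0.476, 0.091, 0.074]))]
orange_can [(array([141., 200.]), 0.78, array([0.577, 0.405, 0.05 ])), (array([231., 232.]), 0.38, array([0.474, 0.091, 0.05 ]))]
round_box [(array([148., 239.]), 0.66, array([0.443, 0.374, 0.05 ]))]
spread_jar [(array([254., 173.]), 0.51, array([0.676, 0.019, 0.05 ]))]
bell [(array([380., 240.]), 0.66, array([ 0.453, -0.411,  0.05 ])), (array([253., 172.]), 0.4, array([0.68 , 0.023, 0.05 ]))]
wrist 71.54740386464705 282.05655761182874 208.2245953138987 -0.007077750974677355 [ 0.18410847 -0.65346715  0.38467985]
agitator []
agitator_grip []
stand []
churn []
hub_rim []
orange_can []
round_box []
spread_jar []
bell []
```

```bash
python3 - <<'E'
import cv2
for n,(x,y,w,h) in {"scene0":(160,140,220,165),"top0":(190,150,200,150)}.items():
    i=cv2.imread(f"pics/{n}.png"); cv2.imwrite(f"pics/{n}_z.png",cv2.resize(i[y:y+h,x:x+w],(800,600),interpolation=cv2.INTER_CUBIC))
E
```

```text
(no output)
```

View pics/top0.png

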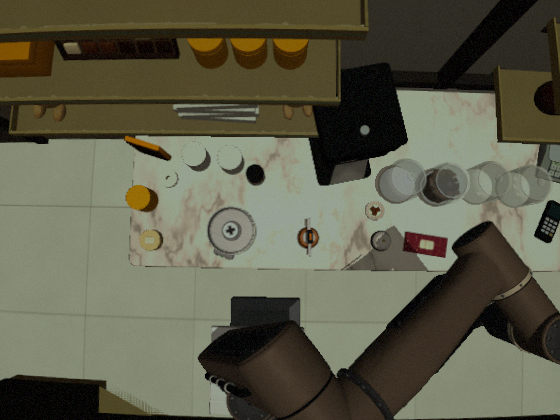

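View pics/scene0.png

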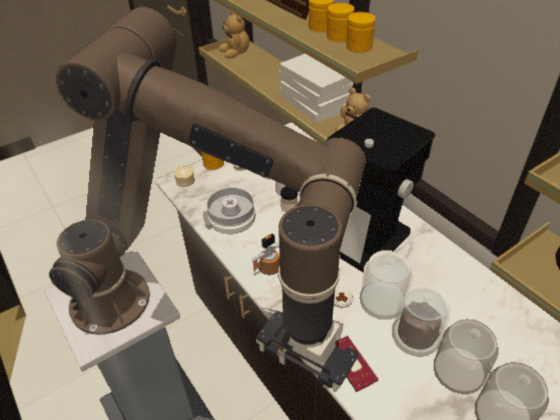

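```bash
ls pics
```

```text
scene0.png
scene0_z.png
top0.png
top0_z.png
wrist0.png
```

View pics/top0_z.png

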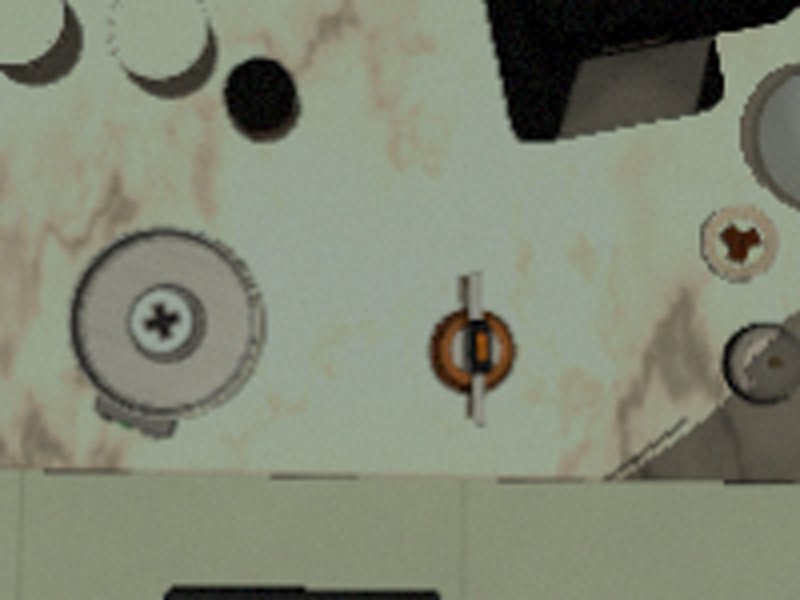

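View pics/scene0_z.png

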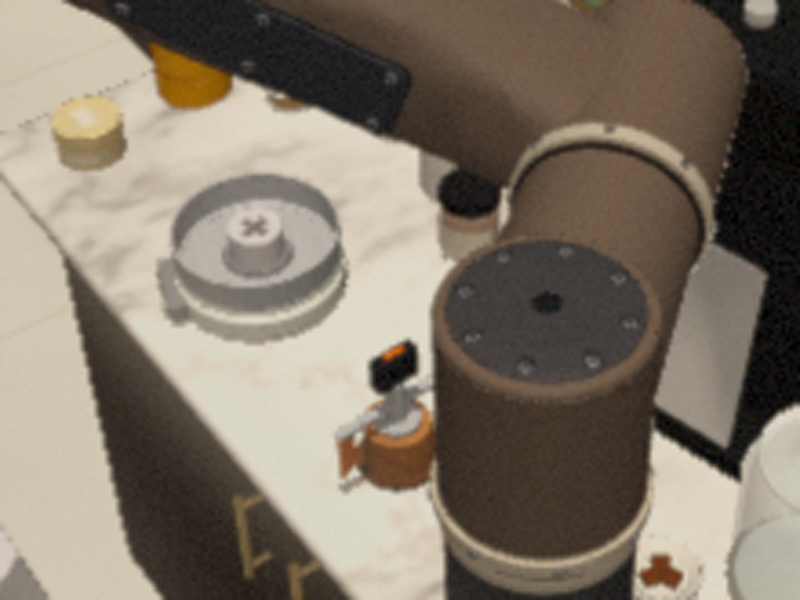

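```bash
cat >> h.py <<'E'
def plan(target,yaw,step=45,turn=.15):
    st=get_state(); Rt=R.from_euler('xyz',st["ee_rot"]); Rg=R.from_euler('xyz',[np.pi,0,yaw])
    d=Rt.inv().apply(np.array(target)-st["eef_pos"])*1000; rv=(Rt.inv()*Rg).as_rotvec()
    n=int(max(np.ceil(np.linalg.norm(d)/step),np.ceil(np.linalg.norm(rv)/turn),1))
    print("tool shift mm",np.round(d,1),"rotvec",np.round(rv,4),"rows",n,"per row",np.round(d/n,1),np.round(rv/n,4), "fwd cos")
E
python3 - <<'E'
from h import *
f=grab_frame("top"); st=get_state()
print("grip",onz(f,[310,236.7],.132),"hub",onz(f,[230.5,230.5],.074))
w=grab_frame("wrist"); print(np.round(w["tool_from_camera"],3))
plan([.44,-.156,.27],-np.pi)
E
```

```text
grip [ 0.45873242 -0.168104    0.132     ] hub [0.47652132 0.09063927 0.074     ]
[[-0.    -0.962 -0.273  0.073]
 [ 1.    -0.     0.     0.   ]
 [-0.    -0.273  0.962 -0.133]
 [ 0.     0.     0.     1.   ]]
tool shift mm [-349.9  365.9  -18.4] rotvec [-0.     -0.      0.3828] rows 12 per row [-29.2  30.5  -1.5] [-0.     -0.      0.0319] fwd cos
```

View pics/wrist0.png

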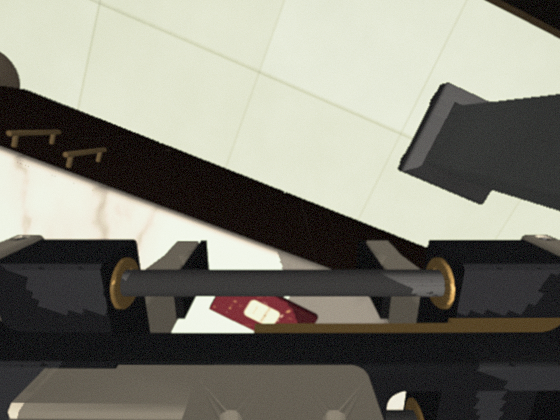

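>>> step_arm --commands "-15 15 -1 0 0 0;-30 32 -2 0 0 0;-34 36 -2 0 0 0;-34 36 -2 0 0 0;-34 36 -2 0 0 0;-34 36 -2 0 0 0;-34 36 -2 0 0 0;-34 36 -2 0 0 0"

```text
t: 2.6
eef_pos: [0.385, -0.287, 0.2669]
ee_rot: [-3.141, 0.001, -2.759]
force: [0.9, -0.5, -0.2]
width: 0.0879
```

>>> step_arm --commands "-34 36 -1 0 0 0;-34 35 -1 0 0 0;-33 32 -1 0 0 0;0 0 0 0 0 0.128;0 0 0 0 0 0.128;0 0 0 0 0 0.127;0 0 0 0 0 0"

```text
t: 3.48
eef_pos: [0.4397, -0.1554, 0.2697]
ee_rot: [3.141, 0.001, -3.14]
force: [-0.7, 0.5, -0.0]
width: 0.0879
```

```bash
python3 - <<'E'
from h import *
st=get_state(); f=grab_frame("wrist"); save(f,"w1"); print(st["eef_pos"],st["ee_rot"],st["q"])
for n in ["agitator_grip","stand","agitator"]: print(n,[(x["pixel"],x["conf"],onz(f,x["pixel"],.132,st)) for x in recognise(f,n)[:2]])
plan([.465,.091,.25],-np.pi)
E
```

```text
[ 0.43970667 -0.15539053  0.26971611] [ 3.14143798e+00  5.35868938e-04 -3.14043062e+00] [ 8.40627309e-02 -5.49345981e-03 -3.98661326e-01 -1.18863433e-04
 -1.17708163e+00 -1.65365141e+00]
agitator_grip [([272.9, 210.6], 0.74, array([ 0.44568065, -0.16406068,  0.132     ]))]
stand [([281.2, 188.0], 0.91, array([ 0.42336989, -0.15602458,  0.132     ]))]
agitator [([271.1, 211.8], 0.89, array([ 0.44689371, -0.16581477,  0.132     ]))]
tool shift mm [-25.5 246.7  19.7] rotvec [0.     0.0003 0.0019] rows 6 per row [-4.3 41.1  3.3] [0.     0.0001 0.0003] fwd cos
```

View pics/w1.png

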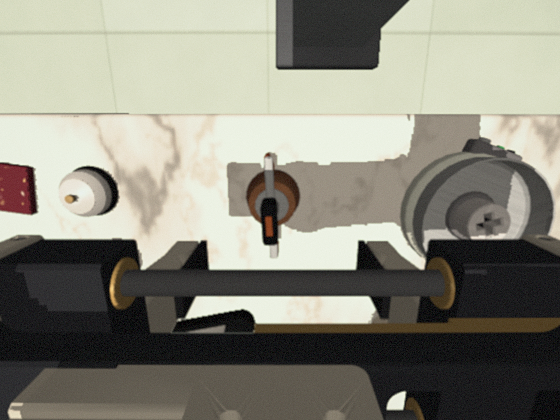

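```bash
python3 - <<'E'
import cv2
i=cv2.imread("pics/w1.png"); cv2.imwrite("pics/w1z.png",cv2.resize(i[145:265,200:340],(700,600),interpolation=cv2.INTER_CUBIC))
E
```

```text
(no output)
```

View pics/w1z.png

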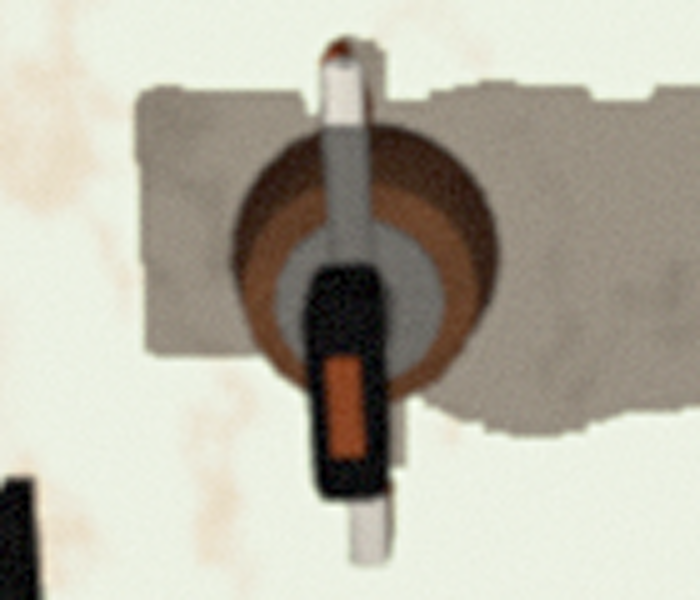

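>>> step_arm --commands "-4 25 2 0 0 0;-4 45 4 0 0 0;-4 50 4 0 0 0;-4 50 4 0 0 0;-5 45 4 0 0 0;-4 32 2 0 0 0;0 0 0 0 0 0;0 0 0 0 0 0"

```text
t: 4.68
eef_pos: [0.465, 0.091, 0.2495]
ee_rot: [-3.141, -0.0, -3.141]
force: [-0.7, -0.4, -0.9]
width: 0.0877
```

```bash
python3 - <<'E'
from h import *
st=get_state(); f=grab_frame("wrist"); save(f,"w2"); print(st["eef_pos"],st["ee_rot"],st["q"])
for n in ["hub_rim","churn"]: print(n,[(x["pixel"],x["conf"],onz(f,x["pixel"],.074,st)) for x in recognise(f,n)[:2]])
i=cv2.imread("pics/w2.png"); cv2.imwrite("pics/w2z.png",cv2.resize(i[145:265,210:350],(700,600),interpolation=cv2.INTER_CUBIC))
E
```

```text
[0.46495348 0.09097853 0.24948233] [-3.14138457e+00 -2.76743879e-04 -3.14057985e+00] [ 6.10041590e-01  2.32817717e-02 -4.17315501e-01  1.36570679e-05
 -1.13054508e+00 -2.17983090e+00]
hub_rim [([282.9, 207.4], 0.72, array([0.4781731, 0.0920533, 0.074    ]))]
churn [([285.6, 200.7], 0.82, array([0.47056951, 0.09499252, 0.074     ]))]
```

View pics/w2.png

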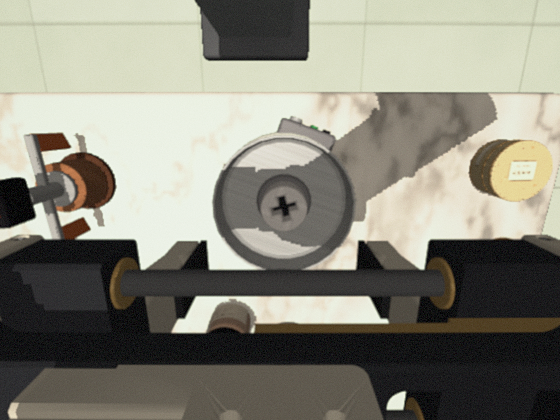

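View pics/w2z.png

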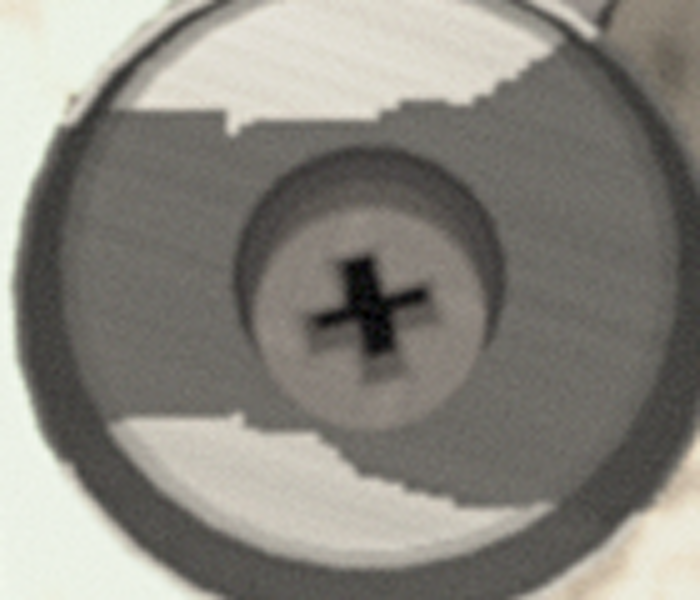

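```bash
cat >> h.py <<'E'
def rect(f,c,z,half,n,st=None,path=None):
    # image: col -> -y, row -> -x (x up, y left)
    s=np.linspace(half,-half,n); Rw,o=cam(f,st)
    X,Y=np.meshgrid(c[0]+s,c[1]+s,indexing='ij'); P=np.stack([X,Y,np.full_like(X,z)],-1)
    C=(P-o)@Rw; q=C[...,:2]/C[...,2:]; q=q*(1+f["k1"]*(q**2).sum(-1,keepdims=True)); uv=q*K(f)+[f["cx"],f["cy"]]
    im=cv2.remap(f["frame"],uv[...,0].astype(np.float32),uv[...,1].astype(np.float32),cv2.INTER_CUBIC)
    return im
E
cat > hub.py <<'E'
from h import *
import sys,pickle
from scipy.optimize import minimize
st=get_state(); f=grab_frame("wrist"); pickle.dump((st,f),open("hub.pkl","wb"))
c=np.array([.4775,.091]); im=rect(f,c,.074,.032,640,st)
g=cv2.GaussianBlur(cv2.cvtColor(im,cv2.COLOR_RGB2GRAY).astype(float),(0,0),6)
cv2.imwrite("pics/hubr.png",im[...,::-1])
n=640; s=np.linspace(.032,-.032,n); X,Y=np.meshgrid(s,s,indexing='ij')
t=np.deg2rad(np.arange(0,360,2))
# hub circle: radial gradient
def ring(p):
    def smp(r):
        x=p[0]+r*np.cos(t); y=p[1]+r*np.sin(t)
        return cv2.remap(g.astype(np.float32),((.032-y)/.064*(n-1)).astype(np.float32)[None],((.032-x)/.064*(n-1)).astype(np.float32)[None],cv2.INTER_LINEAR)[0]
    return -np.mean(np.clip(smp(.0250)-smp(.0270),0,25))
best=min(((ring((a,b)),a,b) for a in np.arange(-.008,.008,.0005) for b in np.arange(-.008,.008,.0005)))
print("circle",best[0],c+best[1:])
def cross(p):
    a,b,th=p; u=(X-a)*np.cos(th)+(Y-b)*np.sin(th); v=-(X-a)*np.sin(th)+(Y-b)*np.cos(th)
    def m(L,w): return ((abs(u)<L)&(abs(v)<w))|((abs(v)<L)&(abs(u)<w))
    i=m(.0145,.0045); o=m(.0205,.0090)&~m(.0165,.0065)&(u*u+v*v<.025**2)
    return g[i].mean()-g[o].mean()
b=min(((cross((a,bb,th)),a,bb,th) for a in np.arange(-.005,.005,.001) for bb in np.arange(-.005,.005,.001) for th in np.radians(np.arange(-45,45,3))))
r=minimize(cross,b[1:],method='Nelder-Mead',options=dict(initial_simplex=np.array([b[1:]]+[np.array(b[1:])+d for d in np.diag([.001,.001,.05])])))
print("cross",r.fun,c+r.x[:2],np.degrees(r.x[2]))
E
python3 hub.py
```

```text
circle -18.80972 [0.4795 0.0925]
cross -73.14451673975447 [0.47881621 0.09279315] 15.14835024639211
```

View pics/hubr.png

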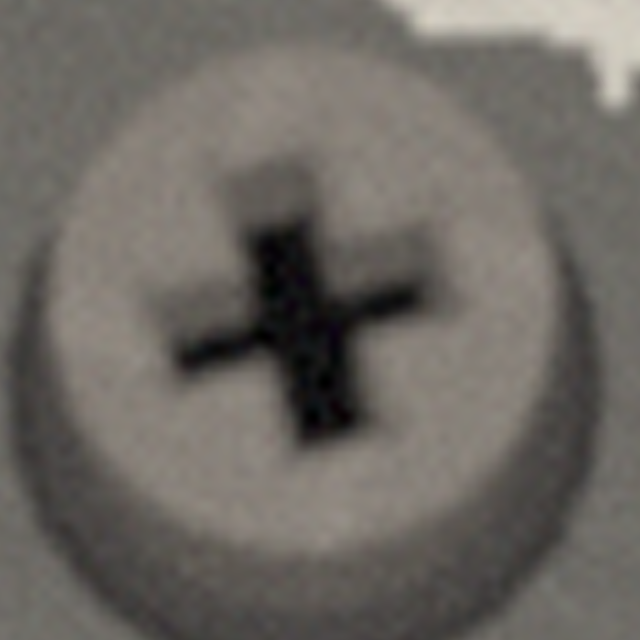

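```bash
python3 - <<'E'
from h import *
f=grab_frame("wrist")
st=dict(eef_pos=[0.43970667,-0.15539053,0.26971611],ee_rot=[3.14143798,5.35868938e-04,-3.14043062])
z=lambda a,b:(200+a/5,145+b/5)
print("mark",onz(f,z(346,408),.132,st))
a=onz(f,z(344,356),.132,st);b=onz(f,z(348,459),.132,st);d=b-a;print("mark ang",np.degrees(np.arctan2(d[1],d[0])),np.linalg.norm(d))
a=onz(f,z(343,65),.076,st);b=onz(f,z(371,562),.076,st);d=b-a;print("arm ends mid",(a+b)/2,"ang",np.degrees(np.arctan2(d[1],d[0])),np.linalg.norm(d))
print("flange",onz(f,z(360,303),.056,st), onz(f,z(276,303),.056,st),onz(f,z(444,303),.056,st),onz(f,z(360,219),.056,st))
E
```

```text
mark [ 0.46207933 -0.16782765  0.132     ]
mark ang 1.4521149002115843 0.021451787100426386
arm ends mid [ 0.46148923 -0.1674524   0.076     ] ang 2.5755272328292413 0.12074786955813581
flange [ 0.46152009 -0.16756467  0.056     ] [ 0.46153356 -0.18829286  0.056     ] [ 0.46150646 -0.14683735  0.056     ] [ 0.44037205 -0.16738155  0.056     ]
```

>>> step_arm --commands "1 -25 0 0 0 0;1 -45 0 0 0 0;1 -50 0 0 0 0;1 -50 0 0 0 0;0 -45 0 0 0 0;0 -30 0 0 0 0;0 -13.5 0 0 0 -0.04;0 0 0 0 0 0" --jaw 60

```text
t: 5.92
eef_pos: [0.4607, -0.1686, 0.2495]
ee_rot: [-3.142, -0.0, -3.104]
force: [0.7, 0.1, 0.6]
width: 0.0602
```

```bash
python3 - <<'E'
from h import *
st=get_state(); f=grab_frame("wrist"); save(f,"w3"); print(st["eef_pos"],st["ee_rot"])
i=cv2.imread("pics/w3.png"); cv2.imwrite("pics/w3z.png",cv2.resize(i[145:295,210:350],(700,750))[:600])
print(proj(f,[.4615,-.1676,.132],st))
plan([.4615,-.1676,.121],-np.pi+.04)
E
```

```text
[ 0.4606685  -0.16862517  0.24950245] [-3.14157979e+00 -1.58659656e-04 -3.10432419e+00]
[282.99358052 211.56003836]
tool shift mm [ -0.8   0.4 128.5] rotvec [ 0.0001 -0.     -0.0026] rows 3 per row [-0.3  0.1 42.8] [ 0.     -0.     -0.0009] fwd cos
```

View pics/w3z.png

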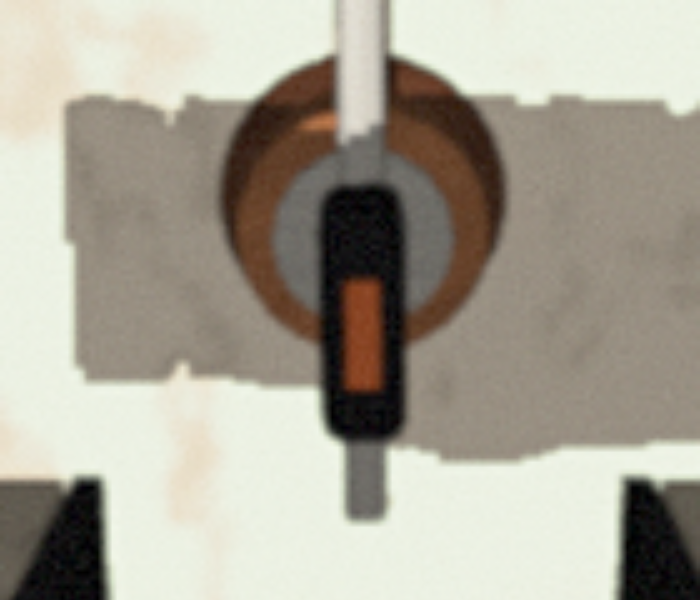

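>>> step_arm --commands "-0.3 0.2 20 0 0 0;-0.3 0.2 30 0 0 0;-0.2 0 35 0 0 0;0 0 25 0 0 0;0 0 13 0 0 0;0 0 5.5 0 0 0;0 0 0 0 0 0"

```text
t: 6.85
eef_pos: [0.4622, -0.1669, 0.1214]
ee_rot: [-3.141, 0.0, -3.102]
force: [0.4, -0.3, 0.4]
width: 0.0602
```

>>> step_arm --commands "0 0 0 0 0 0;0 0 0 0 0 0;0 0 0 0 0 0;0 0 0 0 0 0" --jaw 8 --grip_force 50

```text
t: 7.35
eef_pos: [0.4619, -0.167, 0.1212]
ee_rot: [-3.142, 0.0, -3.102]
force: [-0.4, 0.4, 0.6]
width: 0.0256
```

>>> step_arm --commands "0 0 0 0 0 0;0 0 0 0 0 0;0 0 0 0 0 0"

```text
t: 7.72
eef_pos: [0.4616, -0.1669, 0.1208]
ee_rot: [3.141, -0.001, -3.102]
force: [0.1, -1.0, -2.2]
width: 0.0156
```

>>> step_arm --commands "0 0 -8 0 0 0;0 0 -20 0 0 0;0 0 -25 0 0 0;0 0 -20 0 0 0;0 0 -10 0 0 0;0 0 0 0 0 0"

```text
t: 8.48
eef_pos: [0.4621, -0.1669, 0.2046]
ee_rot: [3.142, 0.001, -3.102]
force: [0.6, 0.5, -2.5]
width: 0.0158
```

```bash
python3 - <<'E'
from h import *
st=get_state(); f=grab_frame("wrist"); save(f,"w4"); print(st["eef_pos"],st["ee_rot"],st["width"],st["force"],st["moment"])
g=grab_frame("scene"); save(g,"s4"); i=g["frame"][...,::-1]
cv2.imwrite("pics/s4z.png",cv2.resize(i[140:305,160:380],(800,600)))
plan([.4797,.0928,.2055],-np.pi+.263)
E
```

```text
[ 0.46207899 -0.16692477  0.20461653] [ 3.14150127e+00  1.37296821e-03 -3.10184923e+00] 0.01579941732386368 [ 0.6070532   0.51666059 -2.45296094] [0.01098081 0.02585399 0.04376568]
tool shift mm [-28.6 258.7  -2. ] rotvec [ 0.0004 -0.0009 -0.2234] rows 6 per row [-4.8 43.1 -0.3] [ 0.0001 -0.0001 -0.0372] fwd cos
```

View pics/w4.png

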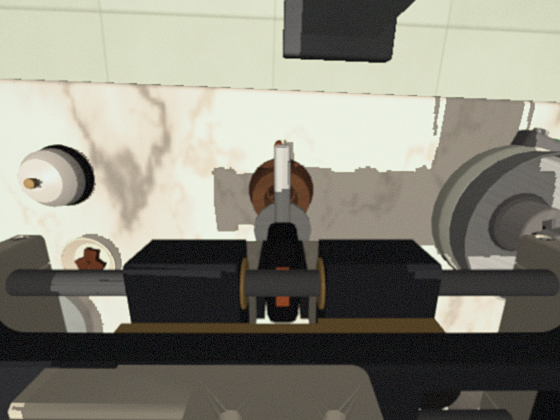

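View pics/s4z.png

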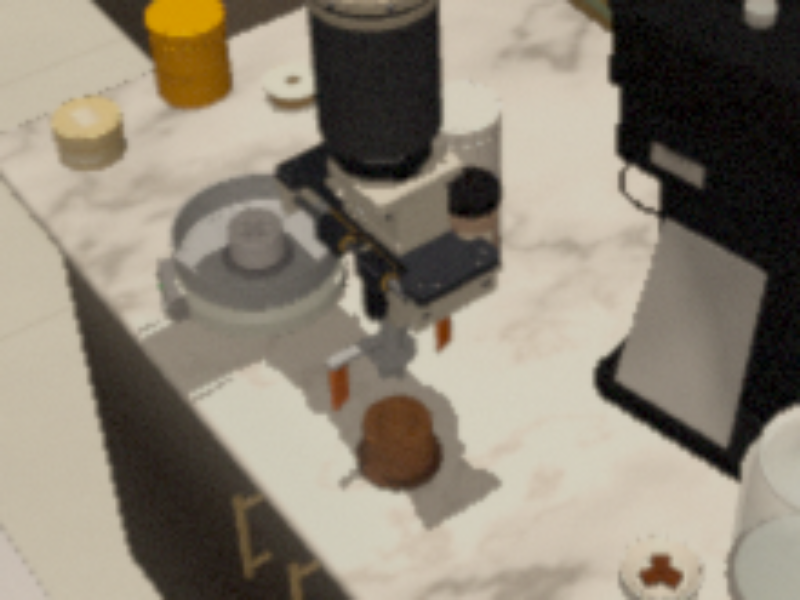

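>>> step_arm --commands "-3 25 0 0 0 0;-5 45 0 0 0 0;-5 50 0 0 0 0;-6 50 0 0 0 0;-5 45 0 0 0 0;-3 29 0 0 0 0;-2 15 0 0 0 0;0 0 0 0 0 -0.11"

```text
t: 9.57
eef_pos: [0.4803, 0.0936, 0.2032]
ee_rot: [-3.141, -0.001, -2.989]
force: [-0.3, 1.0, -1.4]
width: 0.016
```

>>> step_arm --commands "0 0 0 0 0 -0.113;0 0 0 0 0 0;0 0 0 0 0 0"

```text
t: 9.95
eef_pos: [0.4804, 0.0926, 0.2037]
ee_rot: [-3.141, -0.001, -2.882]
force: [-0.0, -0.7, -2.3]
width: 0.0157
```

```bash
python3 - <<'E'
from h import *
st=get_state(); f=grab_frame("wrist"); save(f,"w5"); print(st["eef_pos"],st["ee_rot"],st["width"],st["force"],st["moment"])
for n in ["scene","top"]:
  g=grab_frame(n); save(g,n+"5"); i=g["frame"][...,::-1]
  x,y=(190,170) if n=="scene" else (190,190)
  cv2.imwrite(f"pics/{n}5z.png",cv2.resize(i[y:y+75,x:x+100],(800,600),interpolation=cv2.INTER_CUBIC))
plan([.480,.0930,.180],-np.pi+.263)
i=cv2.imread("pics/w5.png"); cv2.imwrite("pics/w5z.png",cv2.resize(i[125:275,180:380],(800,600),interpolation=cv2.INTER_CUBIC))
E
```

```text
[0.48037631 0.09258652 0.20374184] [-3.14141217e+00 -6.49672335e-04 -2.88174848e+00] 0.015714297391277297 [-0.0261325  -0.68028652 -2.34533186] [-0.00510812  0.00467543  0.01649416]
tool shift mm [ 0.4  0.4 24. ] rotvec [-0.0001 -0.0002 -0.0018] rows 1 per row [ 0.4  0.4 24. ] [-0.0001 -0.0002 -0.0018] fwd cos
```

View pics/w5z.png

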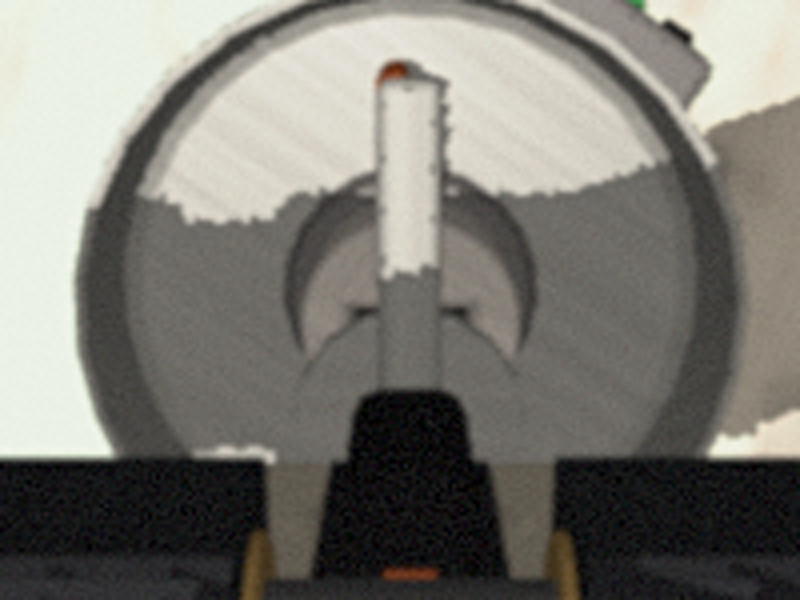

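View pics/scene5z.png

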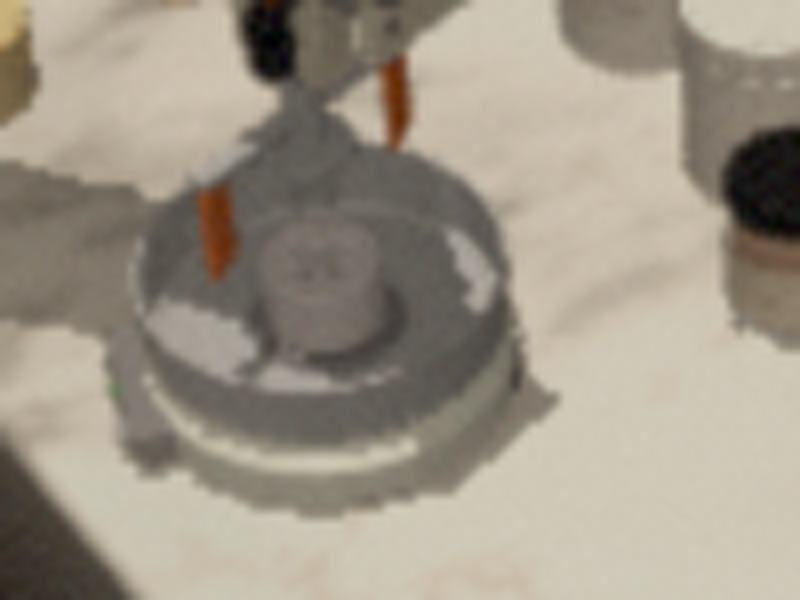

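View pics/top5z.png

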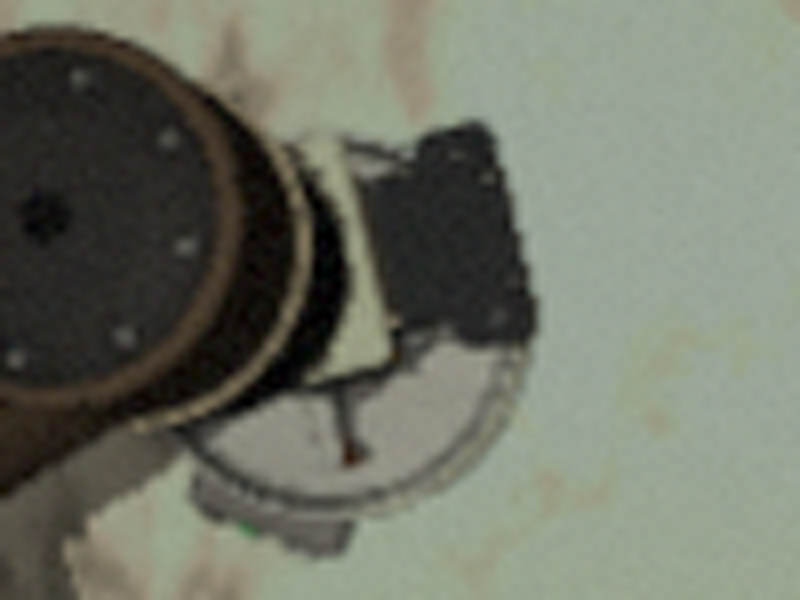

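>>> step_arm --commands "0.3 0.3 10 0 0 0;0 0 15 0 0 0;0 0 5 0 0 0;0 0 2 0 0 0;0 0 2 0 0 0;0 0 2 0 0 0;0 0 0 0 0 0"

```text
t: 10.98
eef_pos: [0.4802, 0.0932, 0.1681]
ee_rot: [3.142, 0.0, -2.879]
force: [0.3, -0.5, -1.2]
width: 0.0158
```

>>> step_arm --commands "0 0 2 0 0 0;0 0 2 0 0 0;0 0 2 0 0 0;0 0 2 0 0 0;0 0 2 0 0 0;0 0 2 0 0 0;0 0 0 0 0 0"

```text
t: 11.85
eef_pos: [0.4801, 0.0931, 0.1559]
ee_rot: [-3.142, -0.0, -2.879]
force: [-0.6, 0.0, -1.5]
width: 0.0158
```

>>> step_arm --commands "0 0 2 0 0 0;0 0 2 0 0 0;0 0 2 0 0 0;0 0 2 0 0 0;0 0 0 0 0 0"

```text
t: 12.48
eef_pos: [0.4803, 0.0932, 0.1486]
ee_rot: [-3.141, 0.001, -2.878]
force: [-2.8, 0.3, 6.2]
width: 0.0159
```

```bash
python3 - <<'E'
from h import *
st=get_state(); f=grab_frame("wrist"); save(f,"w6"); print(st["eef_pos"],st["ee_rot"],st["width"],st["force"],st["moment"])
g=grab_frame("scene"); save(g,"s6"); i=g["frame"][...,::-1]
cv2.imwrite("pics/s6z.png",cv2.resize(i[170:245,190:290],(800,600),interpolation=cv2.INTER_CUBIC))
E
```

```text
[0.48034709 0.09323086 0.14860557] [-3.14144146e+00  5.08605168e-04 -2.87848969e+00] 0.01585444780254979 [-2.81399497  0.27141839  6.17499595] [-0.03274876  1.20981925  0.00134346]
```

View pics/s6z.png

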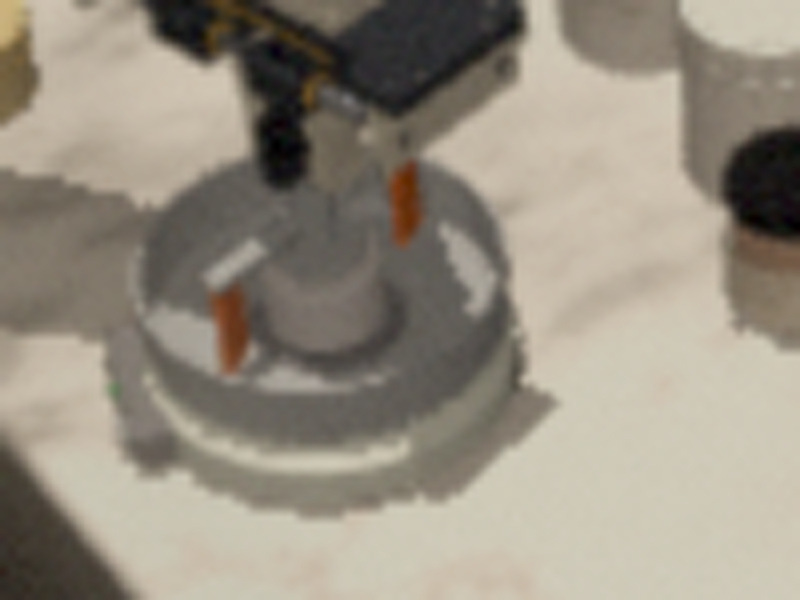

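View pics/w6.png

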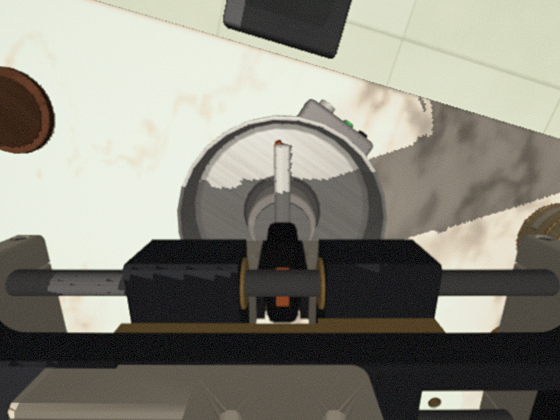

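>>> step_arm --commands "0.8 0.2 0 0 0 0;0 0 0 0 0 0"

```text
t: 12.82
eef_pos: [0.4801, 0.0933, 0.149]
ee_rot: [-3.141, 0.002, -2.878]
force: [-0.6, -0.6, 7.0]
width: 0.0158
```

```bash
python3 - <<'E'
from h import *
st=get_state(); print(st["eef_pos"],st["ee_rot"],st["width"],st["force"],st["moment"])
E
```

```text
[0.48007568 0.09328551 0.14900475] [-3.14126697e+00  1.76124579e-03 -2.87813268e+00] 0.015755259971116653 [-0.62445198 -0.55983961  6.97927538] [-0.45393723  0.40648968 -0.00505937]
```

>>> step_arm --commands "0 0 1 0 0 0;0 0 1 0 0 0;0 0 1 0 0 0;0 0 0 0 0 0"

```text
t: 13.32
eef_pos: [0.4802, 0.0933, 0.1462]
ee_rot: [-3.141, 0.002, -2.878]
force: [-0.8, -0.3, 8.8]
width: 0.0158
```

```bash
python3 - <<'E'
from h import *
st=get_state(); print(st["eef_pos"],st["ee_rot"],st["width"],st["force"],st["moment"])
E
```

```text
[0.48018107 0.09327102 0.14618646] [-3.14119878e+00  1.87049106e-03 -2.87811421e+00] 0.015832502876540692 [-0.83276573 -0.2833918   8.81733029] [-0.43615349  0.81415396 -0.01371702]
```

>>> step_arm --commands "0 0 1 0 0 0;0 0 0.5 0 0 0;0 0 0 0 0 0"

```text
t: 13.7
eef_pos: [0.4802, 0.0933, 0.1448]
ee_rot: [-3.141, 0.002, -2.878]
force: [-1.9, -0.3, 9.9]
width: 0.016
```

>>> step_arm --commands "0 0 0.5 0 0 0;0 0 0.5 0 0 0;0 0 0 0 0 0"

```text
t: 14.08
eef_pos: [0.4803, 0.0933, 0.1447]
ee_rot: [-3.141, 0.003, -2.878]
force: [-3.7, -2.0, 17.8]
width: 0.016
```

>>> step_arm --commands "0.3 0 0.5 0 0 0;0 0 0 0 0 0;0 0 0 0 0 0" --grip_force 60

```text
t: 14.45
eef_pos: [0.4803, 0.0933, 0.1446]
ee_rot: [-3.141, 0.003, -2.877]
force: [-6.0, -1.2, 21.8]
width: 0.0156
```

```bash
python3 - <<'E'
from h import *
st=get_state(); f=grab_frame("wrist"); save(f,"w7"); print(st["eef_pos"],st["ee_rot"],st["width"],st["force"],st["moment"])
g=grab_frame("scene"); save(g,"s7"); i=g["frame"][...,::-1]
a=cv2.resize(i[170:245,190:290],(800,600),interpolation=cv2.INTER_CUBIC); cv2.imwrite("pics/s7z.png",a)
cv2.imwrite("pics/w7z.png",cv2.resize(f["frame"][125:275,180:380][...,::-1],(800,600),interpolation=cv2.INTER_CUBIC))
E
```

```text
[0.48031463 0.09325504 0.14460317] [-3.14100897  0.00320394 -2.87749681] 0.01558728679313374 [-5.95386599 -1.24330964 21.80433186] [-0.62197682  2.38576259  0.03661075]
```

View pics/s7z.png

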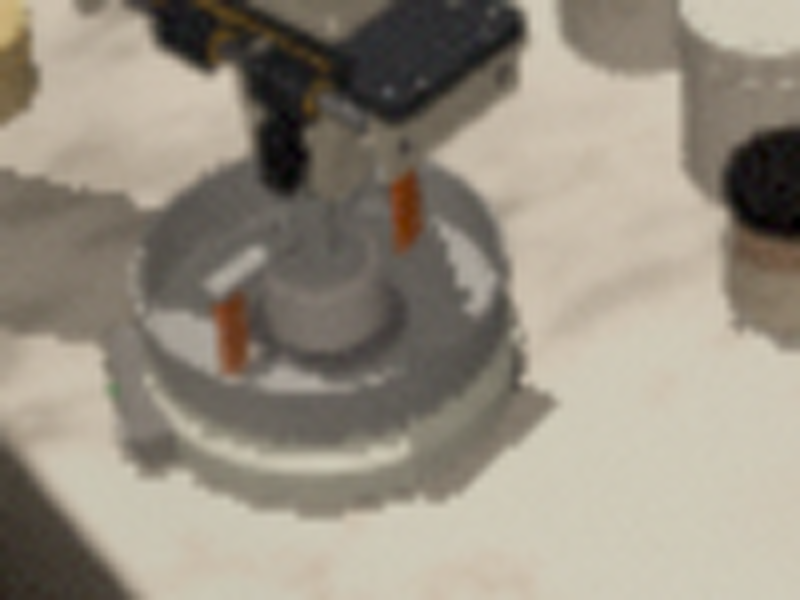

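View pics/w7z.png

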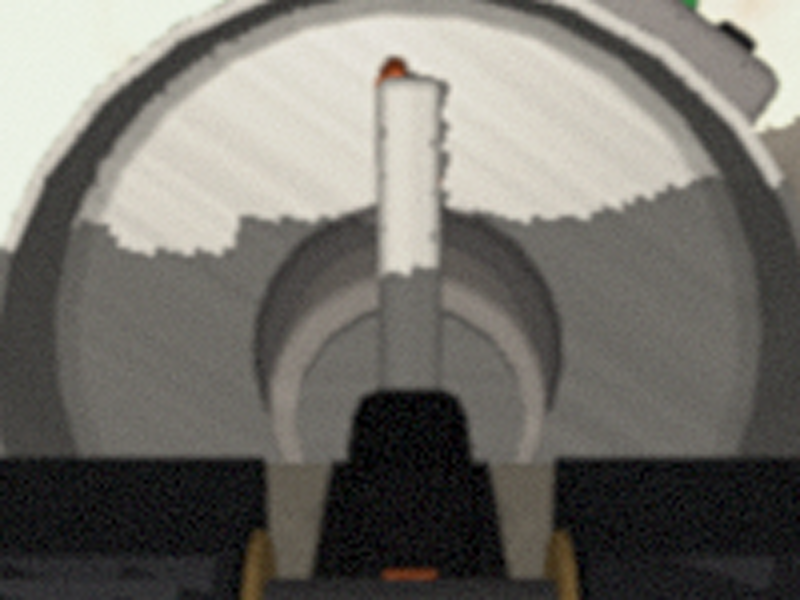

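View pics/s7.png

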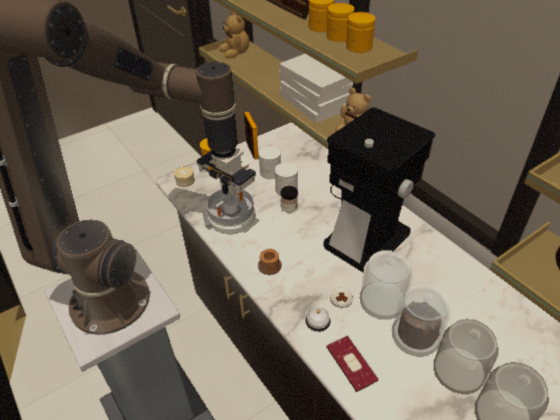

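>>> step_arm --commands "0.5 0.1 0 0 -0.003 0;0.2 0 0 0 0 0;0 0 0 0 0 0"

```text
t: 14.92
eef_pos: [0.48, 0.0932, 0.1446]
ee_rot: [-3.141, 0.007, -2.877]
force: [-3.1, -2.4, 20.0]
width: 0.0159
```

```bash
python3 - <<'E'
from h import *
st=get_state(); print(st["eef_pos"],st["ee_rot"],st["width"],st["force"],st["moment"])
E
```

```text
[0.48003729 0.09323255 0.14464713] [-3.14091526  0.00698446 -2.8773805 ] 0.015944525375413368 [-3.12331638 -2.37446594 19.98329732] [-0.90726672  1.62893844 -0.05522839]
```

>>> step_arm --commands "0 0 0 0 0.004 0;0 0 0 0 0.003 0;0 0 0.2 0 0 0;0 0 0 0 0 0"

```text
t: 15.42
eef_pos: [0.4804, 0.0933, 0.1446]
ee_rot: [-3.141, 0.001, -2.877]
force: [-3.5, -2.3, 21.0]
width: 0.0155
```

```bash
python3 - <<'E'
from h import *
st=get_state(); print(st["eef_pos"],st["ee_rot"],st["width"],st["force"],st["moment"])
E
```

```text
[0.4803611  0.09333186 0.14464182] [-3.14091956e+00  6.71513703e-04 -2.87720871e+00] 0.015459008971398297 [-3.49286792 -2.2847622  20.97340342] [-0.96326227  1.30160129  0.0515779 ]
```

>>> step_arm --commands "0 0 0.5 0 0 0;0 0 0 0 0 0;0 0 0 0 0 0;0 0 0 0 0 0"

```text
t: 15.92
eef_pos: [0.4804, 0.0933, 0.1446]
ee_rot: [-3.141, 0.001, -2.877]
force: [-5.6, -3.1, 24.4]
width: 0.0157
```

```bash
python3 - <<'E'
from h import *
st=get_state(); print(st["t"],st["eef_pos"],st["ee_rot"],st["width"],st["force"],st["moment"])
f=grab_frame("wrist"); save(f,"w8")
cv2.imwrite("pics/w8z.png",cv2.resize(f["frame"][125:275,180:380][...,::-1],(800,600),interpolation=cv2.INTER_CUBIC))
E
```

```text
15.925 [0.48041373 0.0932998  0.1445979 ] [-3.14085341e+00  9.71509650e-04 -2.87707020e+00] 0.01574890235898399 [-5.62421518 -3.09286019 24.38872723] [-0.96803223  2.0325523   0.03294657]
```

View pics/w8z.png

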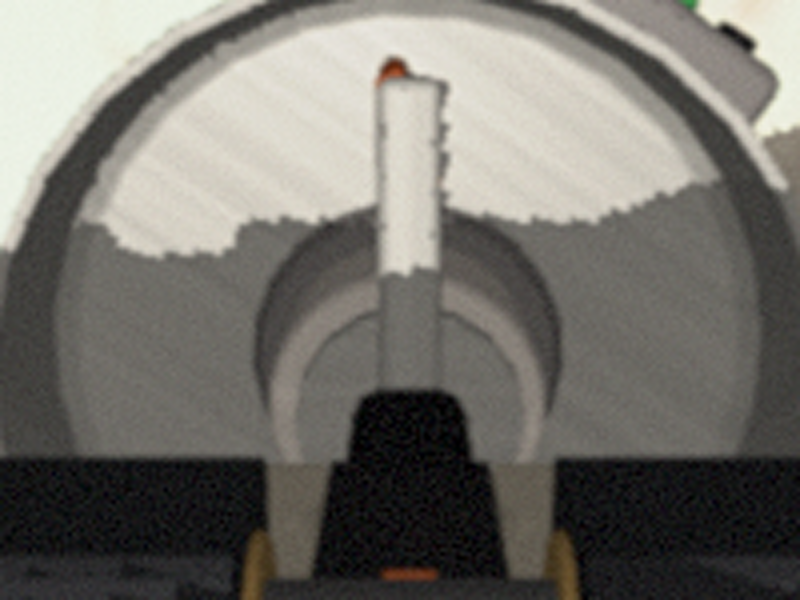

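The flange sits concentric on the hub, the height is unchanged, and the arm is pushing down at about 24 N. I'm handing the job in.

```bash
python3 -c "
from station import *
print(job_done()); s=get_state(); print(s['t'],s['eef_pos'],s['force'])"
```

```text
the job is handed in; nothing more can be done
None
the job is handed in; nothing more can be done
```

The agitator is in the drive hub with its flange down on the hub face. I handed the job in at about 16 s of the 48 s, with the gripper still holding it and pressing it down.

- **What I did:** I gripped the agitator by its black bar, lifted it out of the stand and turned it about 13° to match the hub's slots (about 15°). I then lowered it through the spring and kept pressing.
- **Seating:** The tool stopped at z = 0.1446 m, and I had worked out 0.1448 m for a flush flange. Commanding it further down only raised the force, from about 10 N to about 24 N, which points to solid contact rather than the spring.
- **Fit:** The last wrist picture shows the flange concentric on the hub rim. The tool is level to about 1 mrad.
- **Other goods:** The other goods showed no sign of having been moved in the last scene picture, though I did not measure their positions.
- **Not ideal:** A sideways force of about 6 N and a moment of about 2 N m remained on the wrist while pressing. My first attempt to level the tool went the wrong way and tilted it to 7 mrad, which I then corrected.
- **Not checked:** I had no direct reading of the spring seat's travel.

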